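Lock the tumbling mixer's drum with its pin

ROBOT

A 6-joint arm with a two-finger parallel gripper is mounted at the origin on a cart in front of the work surface, level with it; the furniture and walls round the work are solid. World frame = base frame: x ahead of the robot, y to its left, z up, the work surface at z = 0. Lengths are in m, angles in rad, forces in N, time in s.
With the tool pointing down it reaches from about 0.15 to 0.775 m from the base axis. Payload 6.1 kg.
Tool frame: the origin (TCP) lies midway between the tips of the shut fingers; the grasp point (between the pads) lies 19 mm behind it; z points along the fingers, y is the line along which they close (so a half turn about z gives the same grasp; the last joint's range is limited). The gripper opens to 85 mm and grips with 20 to 120 N. Pads are 22 mm wide; open, the fingers measure 114 mm over their backs; the gripper's body (76 mm by 85 mm) begins 54 mm behind the grasp point. The pads swing forward as they close: fully open they stand 13 mm farther back than shut.
Start: joints at [-1.258, 0.126, -0.04, 1.405, 0, 1.571], TCP at [0.162, -0.5, 0.231] pointing down, gripper open.
Joint ranges: [-2.72, 2.72], [-0.95, 1.95], [-1.27, 1.35], [-1.78, 2.02], [-1.46, 1.47], [-3.14, 3.14]. Speed limits (rad/s): [2.39, 2.39, 3.01, 3.14, 3.14, 3.14].

INTERFACE

Orientations are given as a unit quaternion [w, x, y, z].
In Python, from plant import arm gives the robot as it stands.
- The arm moves only by the tool carry_out, never from a script. Its argument "series" is a list of rows, each an object of numbers: "tx", "ty", "tz": the shift along the tool's x, y, z in units of 40 mm (1.0 is 40 mm); "roll": the turn about the tool's z in units of 5 degrees (1.0 is 5 degrees); "fingers": the opening, from 0 (shut) to 1 (fully open). A call has 1 to 12 rows; each row is the pose to reach, as a shift and turn from the pose commanded when the call began, along the tool's axes at that moment; what a row does not reach only later rows make up. A row lasts 1/12 s, in which the tool goes at most 41.7 mm and 7.16 degrees, less where a joint would pass 70% of its speed; a pose out of reach is approached as far as the arm can. A call with a gripper value outside its range is refused whole. The fingers move at their own pace and stop on an object; the grip force is fixed at half the most. Time passes only in rows, so rows that repeat a pose let the fingers close. It gives the time, the measured TCP pose, the force, the opening and the grip force at its end, in the units of the state.
- arm.read_state(): the state, without advancing time (a new reading comes with each control period).
- arm.grab_frame(name): name is "scene" or "top"; returns (picture, depth): 400x640x3 uint8, red, green, blue; 400x640 float32, m along the optical axis (not along the pixel's ray), 0 where there is no reading.
- arm.get_calibration(name): a dict with "fov_y" (degrees; the focal length in pixels is half the picture's height over the tangent of half this angle, whatever the lens; pixels are square), "cx", "cy" (the principal point, pixels), "world_to_cam" (4x4, takes a point from world to camera coordinates). Camera axes: x right, y down, z forward; pixel columns grow to the right and rows downward; lengths in m; the calibration is good to about 2 mm. A picture is of the moment at which its call begins. get_calibration takes no time and is no camera call.
- arm.close_job(): hands the job in; it is judged then, once.
The state is a dict: "t": time; "joint_positions": joint angles; "qd": joint speeds; "joint_torque": joint torques, N m; "ee_pos": TCP position; "tcp_rot": TCP orientation; "force": force on the tool from outside, world axes, zero at the start; "torque": the same for the moment, N m; "width": opening from 0.0 (shut) to 1.0 (fully open); "finger_force": force on a finger pad.
Only numpy, scipy, OpenCV 4.12 (cv2) and the standard library are available. Lean on these libraries where they do the work, as an engineer would, in place of code of your own. Each camera call takes 0.05 s, during which the arm holds its last target. There are 200 camera calls.

TASK

Lock the mixer's drum so that it can be loaded: take the red-headed lock pin out of the tool block, set it point down in the bore on top of the lock block, and gently turn the black handwheel by its handle, the top towards you, until the pin drops into the shaft's hidden cross-hole and the wheel will turn no farther. Ease the wheel back to the middle of its play, press the pin fully home and let go. Do not force the pin or the wheel against each other, and leave the vials and the beaker beside the mixer where they stand.

Things in the scene. Friction and masses are not known exactly. Their poses are not given: they have to be found in the camera images.
- lock_bore (a point): Centre of the mouth of the lock bore, on the flat top (64 mm along x, 50 along y, 122 mm above the bench) of the mixer's aluminium lock block. z up along the bore; y along the shaft, from lock block to handwheel; x level, square to the shaft, away from the robot. Bore 14 mm wide, 24 mm deep down to the shaft. Pin home: collar on the block's top, point 66 mm below the mouth.
- shaft_top (a point): Bottom of the lock bore, 24 mm below its mouth, where the pin's point first rests on the 36 mm thick shaft (same axes). The shaft's 15 mm wide cross-hole is hidden, its starting angle unknown: it comes upright under the bore after 0.5 to 1.2 rad with the wheel's top going to -x. Then the pin drops 9 mm, and the wheel has only about 0.25 rad of play either way before it is blocked.
- wheel_hub (a point): Centre of the handwheel, a fixed point on the shaft axis (axes as lock_bore; 75 mm from the bore along +y, 80 mm above the bench). Plain black disc 96 mm across, 16 mm thick along y, clamped on the shaft at an angle that differs every time, so the handle's place tells nothing about the hole's. Turns about y without end; friction about 0.07 N m at the shaft.
- handle_mid (a point): Middle of the wheel's black handle, a freely revolving sleeve 16 mm thick and 52 mm long, parallel to the shaft on the wheel's outer (+y) face, 38 mm from the shaft axis and 39 mm beyond wheel_hub along y. It goes round with the wheel; it stands on the upper part of the wheel all the way to the lock position. It can be pinched from above across x.
- pin_mid (a point): Lock pin, half-way up its 98 mm; z along it to its head. From its point: steel shank 12 mm thick, 66 mm long with 2.5 mm chamfer; steel collar 19 mm wide, 4 mm high; red cylindrical knob 22 mm wide, 28 mm high (its middle 35 mm above pin_mid). 60 g. At the start it stands upright in the tool block, point 10 mm above the bench.
- lock_pin: The same pin; origin at its point, z along the pin to its head. Once it has dropped 9 mm into the cross-hole, two leaf springs in the hole hold it there; about 10 to 22 N straight down on its head push it past them and home, 42 mm below where it first rested. It jams half-way if the hole is more than about 0.1 rad off upright, so the wheel must stand near the middle of its play.
- tumbler: The mixer, fixed: lock block above the origin, base plate 110 mm along x and 285 mm along y (to 240 mm on the -y side), handwheel on the +y side; on the -y side a 109 mm thick drum (43 to 156 mm) and a white motor housing 134 mm high (175 to 237 mm). Carries shaft, wheel and drum. Origin on the bench below the lock bore, axes as lock_bore.
- tool_block: Grey tool block that holds the pin, fixed, 44 x 100 x 45 mm; origin at the centre of its underside, below the pin. A 6 mm steel rod stands in it 32 mm from the pin along its +y, reaching 60 mm above the bench; along its -y an empty hole.
- vial_1: amber glass vial with black screw cap, 33 mm across, 74 high, standing behind the mixer; origin at the centre of its underside
- vial_2: a second amber vial like vial_1, standing beside it; origin at the centre of its underside
- small_beaker: 50 ml glass beaker, 39 mm across, 48 high, standing in front of the drum; origin at the centre of its underside
There are look-alikes about, which are no part of the job. Leave any blue or turquoise look-alike of the lock_pin alone.

How it is judged:
On the way:
1. the pin stands upright in the lock bore, let go (horizontal distance between pin_mid and lock_bore below 0.008 m and z of pin_mid in the frame of lock_bore below 0.03 m and angle between pin_mid's own z axis and vertical below 0.2 rad and contact force between the fingers and lock_pin below 0.3 N), for 0.2 s.
At the end, for the whole second after the job is handed in: The lock pin is upright in the bore (within 4 mm, 6 degrees), through the shaft's cross-hole and home (its collar within 3.5 mm of the block's top), at rest (z of pin_mid in the frame of lock_bore below -0.0135 m and horizontal distance between pin_mid and lock_bore below 0.004 m and angle between pin_mid's own z axis and vertical below 0.1 rad and linear speed of lock_pin below 0.02 m/s); the robot touches nothing.
It fails at once if the pin is forced against the shaft or the lock block with more than 120 N in all (contact force between lock_pin and tumbler above 120 N).
It fails at once if a vial or the beaker is pushed more than 3 cm away (distance of any of vial_1, vial_2, small_beaker from where it was at the start of the episode above 0.03 m).
It fails at once if a vial or the glass beaker is tipped (angle between any of vial_1, vial_2, small_beaker's own z axis and vertical above 0.5 rad).
It also fails if it takes over 64 s, if anything falls off the work surface, if the arm or the gripper's body presses on something with over 40 N, if the wrist force passes 120 N, or if a joint passes its speed limit or range.

## Working session

There is one attempt and no reset: what is moved stays moved. The work goes in short steps, Python scripts to look and compute and a tool call to move; the robot and the scene stay as the last step left them, time stands still between calls to the robot, and variables do not carry over. Pictures are saved under pics/ and viewed, at most 10 in all, crops included, and the job is handed in when it is done.

Besides the shell and the picture viewer there is one more tool, called after "Emit:" as name(argument=value, ...) on one line, values as JSON. carry_out: Moves the arm, as the interface text tells. Its arguments: {"type":"object","properties":{"series":{"type":"array","items":{"type":"object","properties":{"tx":{"type":"number"},"ty":{"type":"number"},"tz":{"type":"number"},"roll":{"type":"number"},"fingers":{"type":"number"}}}}},"required":["series"]}

```bash
ls; mkdir -p pics
cat > h.py <<'E'
import numpy as np, cv2
from plant import arm
def cal(n):
    c=arm.get_calibration(n); f=200/np.tan(np.radians(c["fov_y"])/2)
    return f,c["cx"],c["cy"],np.array(c["world_to_cam"])
def cloud(n,d):
    f,cx,cy,T=cal(n); v,u=np.mgrid[:400,:640]
    P=np.stack([(u-cx)/f*d,(v-cy)/f*d,d,np.ones_like(d)],-1)
    return (P@np.linalg.inv(T).T)[...,:3]
def proj(n,p):
    f,cx,cy,T=cal(n); q=T@np.r_[p,1]; return cx+f*q[0]/q[2],cy+f*q[1]/q[2]
E
python3 - <<'E'
from h import *
for n in("scene","top"):
    p,d=arm.grab_frame(n); np.savez(f"{n}0.npz",p=p,d=d); cv2.imwrite(f"pics/{n}0.png",p[...,::-1])
    c=arm.get_calibration(n);T=np.array(c["world_to_cam"]);print(n,c["fov_y"],c["cx"],c["cy"],np.linalg.inv(T)[:3].round(3).tolist(),{k:c[k] for k in c if k not in("world_to_cam",)})
s=arm.read_state();print(s)
E
```

```text
pics
scene 52.72456293959242 320.4058287748494 198.77529575396633 [[0.734, -0.482, 0.478, 0.05], [-0.679, -0.518, 0.52, -0.757], [-0.002, -0.707, -0.707, 0.687]] {'fov_y': 52.72456293959242, 'cx': 320.4058287748494, 'cy': 198.77529575396633}
top 43.36931285706494 323.042801710047 202.14091451611753 [[-0.013, -0.989, 0.149, 0.302], [-1.0, 0.013, 0.001, -0.304], [-0.003, -0.149, -0.989, 1.155]] {'fov_y': 43.36931285706494, 'cx': 323.042801710047, 'cy': 202.14091451611753}
{'t': 0.1, 'joint_positions': array([-1.25802000e+00,  1.26313917e-01, -4.05328828e-02,  1.40539542e+00,
       -4.11915592e-05,  1.57080893e+00]), 'qd': array([-0.00105598, -0.00129821,  0.00262015,  0.00030219, -0.00022945,
        0.00124662]), 'joint_torque': array([ 1.06028663e-03, -4.36903524e+01,  3.53606987e+01,  1.36546887e-02,
        3.66627364e-05, -1.32202635e-05]), 'ee_pos': array([ 0.1614151 , -0.49917183,  0.23059752]), 'tcp_rot': array([-7.10914191e-04,  9.87796994e-01,  1.55745224e-01, -1.32948730e-04]), 'force': array([-0.36328911, -0.50183269,  0.06205886]), 'torque': array([ 0.03559113, -0.02155697, -0.03280327]), 'finger_force': 0.0, 'width': 0.9985517342918834}
```

View pics/scene0.png

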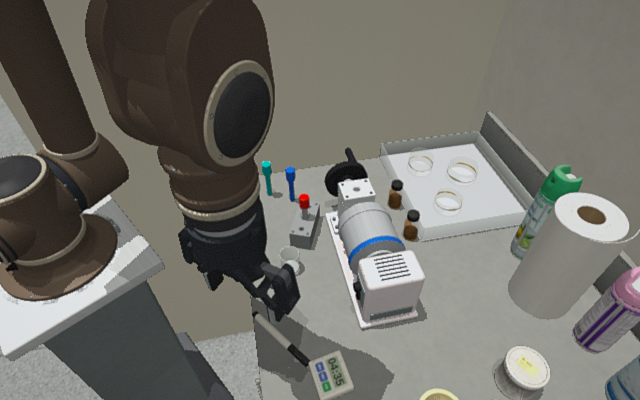

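View pics/top0.png

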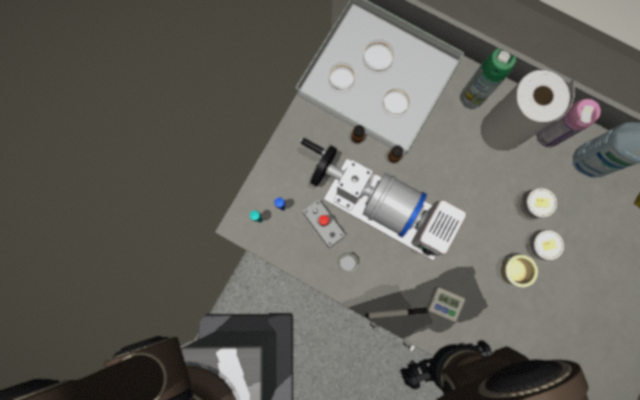

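The red pin is at scene (304,201) and top (324,220). The lock block is at top (354,179), the wheel at (324,166), the handle at (311,146), the beaker at (348,261) and the blue look-alikes at (255,215) and (280,203).

```bash
cat > m.py <<'E'
from h import *
for n in("top","scene"):
    z=np.load(f"{n}0.npz");p=z["p"].astype(int);C=cloud(n,z["d"])
    print(n)
    r=(p[...,0]>120)&(p[...,1]<70)&(p[...,2]<70)&(C[...,2]>.05)&(C[...,2]<.15)
    r[:, 345:]=0
    q=C[r];print("red",len(q),q.mean(0).round(4),q.min(0).round(3),q.max(0).round(3)); t=q[q[:,2]>q[:,2].max()-.004];print(" top",t.mean(0).round(4),len(t))
    u0,v0=(354,179) if n=="top" else (356,190)
    m=np.zeros((400,640),bool);m[v0-30:v0+30,u0-30:u0+30]=1
    b=m&(abs(C[...,2]-.122)<.004)&(p.min(-1)>110)
    k,l,st,ce=cv2.connectedComponentsWithStats(b.astype(np.uint8));i=1+st[1:,4].argmax()
    q=C[l==i];rc=cv2.minAreaRect((q[:,:2]*1000).astype(np.float32));print("block",len(q),q.mean(0).round(4),rc)
    u0,v0=(318,158) if n=="top" else (345,168)
    m[:]=0;m[v0-30:v0+30,u0-30:u0+30]=1
    b=m&(p.max(-1)<60)&(C[...,2]>.03)&(C[...,2]<.2)
    q=C[b];print("black",len(q),q.mean(0).round(3)); np.save(f"black_{n}.npy",q)
    u0,v0=(324,223) if n=="top" else (304,225)
    m[:]=0;m[v0-30:v0+30,u0-30:u0+30]=1
    q=C[m&(abs(C[...,2]-.045)<.004)];rc=cv2.minAreaRect((q[:,:2]*1000).astype(np.float32));print("tool",len(q),q.mean(0).round(4),rc)
a=[cv2.resize(cv2.imread("pics/top0.png")[110:290,230:430],None,fx=3,fy=3,interpolation=2),]
cv2.imwrite("pics/topc.png",a[0])
E
python3 m.py
```

```text
top
red 35 [ 0.4226 -0.3066  0.1075] [ 0.413 -0.313  0.104] [ 0.429 -0.297  0.112]
 top [ 0.424  -0.3065  0.1094] 15
block 664 [ 0.5051 -0.3707  0.1213] ((505.28082275390625, -370.8760070800781), (50.02543640136719, 64.58819580078125), 59.80481719970703)
black 500 [ 0.547 -0.299  0.111]
tool 730 [ 0.4209 -0.3056  0.0445] ((438.45361328125, -328.24737548828125), (99.99816131591797, 102.31031036376953), 35.85695266723633)
scene
red 67 [ 0.4183 -0.3061  0.1081] [ 0.41  -0.315  0.094] [ 0.429 -0.296  0.113]
 top [ 0.4192 -0.3058  0.1097] 44
block 579 [ 0.5034 -0.3714  0.1231] ((505.0510559082031, -369.8861999511719), (51.95806884765625, 64.6281509399414), 60.5333251953125)
black 835 [ 0.537 -0.304  0.103]
tool 653 [ 0.4088 -0.3142  0.046 ] ((412.07891845703125, -309.9095153808594), (194.5868377685547, 58.09282302856445), 24.101104736328125)
```

View pics/topc.png

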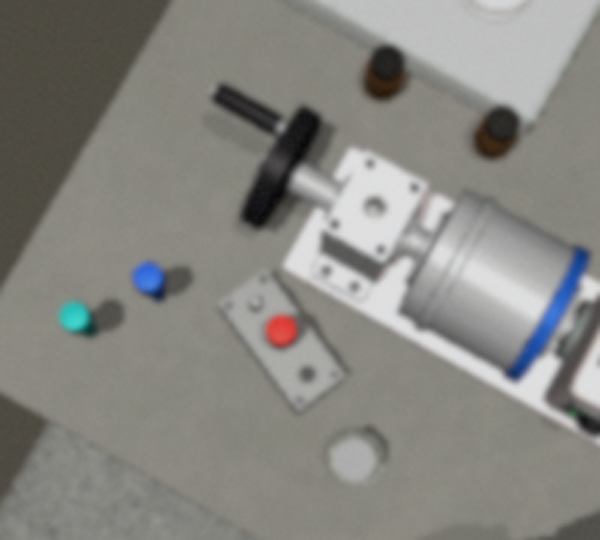

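```bash
cat > m2.py <<'E'
from h import *
def ray(n,u,v,z):
    f,cx,cy,T=cal(n);I=np.linalg.inv(T);d=I[:3,:3]@[(u-cx)/f,(v-cy)/f,1];o=I[:3,3];return o+d*(z-o[2])/d[2]
B=np.array([.505,-.3705,.122])
for n in("top","scene"):
    z=np.load(f"{n}0.npz");p=z["p"].astype(float).mean(-1);u,v=map(round,proj(n,B))
    w=p[v-5:v+6,u-5:u+6];k=np.clip(np.median(w)-25-w,0,None);yy,xx=np.mgrid[v-5:v+6,u-5:u+6]
    print(n,"bore",ray(n,(k*xx).sum()/k.sum(),(k*yy).sum()/k.sum(),.122).round(4),w.min(),np.median(w),(u,v))
    P=z["p"].astype(int);r=(P[...,0]>110)&(P[...,1]<75)&(P[...,2]<75);r[:,345:]=0;r[:190]=0;r[240:]=0
    ys,xs=np.nonzero(r);C=cloud(n,z["d"]);print(" red blob",len(xs),ray(n,xs.mean(),ys.mean(),.1 if n=="scene" else .107).round(4))
    q=np.load(f"black_{n}.npy")
    for a in (60,):
        ey=np.array([np.cos(np.radians(a)),np.sin(np.radians(a)),0]);ex=np.array([ey[1],-ey[0],0])
        L=np.c_[(q-[.505,-.3705,.08])@ex,(q-[.505,-.3705,.08])@ey,q[:,2]-.08]
        wh=L[(L[:,1]>60)&(L[:,1]<90)] if 0 else L[(L[:,1]>.06)&(L[:,1]<.088)];print(" wheel x,z range",wh.min(0).round(3),wh.max(0).round(3))
        h=L[(L[:,1]>.09)&(L[:,1]<.145)]
        for lo,hi in((.09,.115),(.115,.145)):
            g=h[(h[:,1]>lo)&(h[:,1]<hi)];print(" handle",len(g),np.median(g,0).round(4),g.min(0).round(3),g.max(0).round(3))
E
python3 m2.py
```

```text
top bore [ 0.5076 -0.3705  0.122 ] 113.33333333333333 205.0 (355, 179)
 red blob 56 [ 0.4218 -0.3055  0.107 ]
 wheel x,z range [-0.047  0.062 -0.041] [0.042 0.083 0.051]
 handle 65 [0.0176 0.1026 0.0394] [0.012 0.091 0.033] [0.025 0.114 0.044]
 handle 61 [0.0187 0.1259 0.0392] [0.013 0.115 0.033] [0.025 0.138 0.043]
scene bore [ 0.5048 -0.3704  0.122 ] 106.66666666666667 228.33333333333334 (356, 189)
 red blob 122 [ 0.4181 -0.3059  0.1   ]
 wheel x,z range [-0.048  0.063 -0.037] [0.045 0.083 0.05 ]
 handle 47 [0.0162 0.1046 0.0409] [0.011 0.09  0.033] [0.024 0.115 0.044]
 handle 31 [0.0166 0.125  0.041 ] [0.012 0.117 0.034] [0.024 0.134 0.044]
```

```bash
cat >> h.py <<'E'
from scipy.spatial.transform import Rotation as R
def st():
    s=arm.read_state();q=s["tcp_rot"];r=R.from_quat([q[1],q[2],q[3],q[0]]).as_matrix()
    return s,np.array(s["ee_pos"]),r
def go(*ps):
    s,p,r=st();print("t",round(s["t"],2),"tcp",p.round(4),"z",r[:,2].round(3),"yawy",np.degrees(np.arctan2(r[1,1],r[0,1])).round(2),"F",s["force"].round(2),"w",round(s["width"],3),round(s["finger_force"],1))
    for q in ps: print(q,"->",(r.T@(np.array(q)-p)/.04).round(3))
E
python3 -c "
from h import *
go((.42,-.306,.16))"
```

```text
t 0.1 tcp [ 0.1614 -0.4992  0.2306] z [-0.     0.001 -1.   ] yawy -72.08 F [-0.36 -0.5   0.06] w 0.999 0.0
(0.42, -0.306, 0.16) -> [ 7.637 -2.603  1.768]
```

Emit:
carry_out(series=[{"tx": 0.8,"ty": -0.3,"tz": 0,"roll": -1.2,"fingers": 0.75},{"tx": 1.6,"ty": -0.55,"tz": 0,"roll": -2.4,"fingers": 0.75},{"tx": 2.4,"ty": -0.8,"tz": 0,"roll": -3.6,"fingers": 0.75},{"tx": 3.2,"ty": -1.1,"tz": 0,"roll": -4.8,"fingers": 0.75},{"tx": 4.0,"ty": -1.4,"tz": 0.2,"roll": -6.0,"fingers": 0.75},{"tx": 4.8,"ty": -1.6,"tz": 0.5,"roll": -7.2,"fingers": 0.75},{"tx": 5.6,"ty": -1.9,"tz": 0.8,"roll": -8.4,"fingers": 0.75},{"tx": 6.4,"ty": -2.2,"tz": 1.1,"roll": -8.4,"fingers": 0.75},{"tx": 7.1,"ty": -2.4,"tz": 1.4,"roll": -8.4,"fingers": 0.75},{"tx": 7.64,"ty": -2.6,"tz": 1.7,"roll": -8.4,"fingers": 0.75},{"tx": 7.64,"ty": -2.6,"tz": 1.77,"roll": -8.4,"fingers": 0.75},{"tx": 7.64,"ty": -2.6,"tz": 1.77,"roll": -8.4,"fingers": 0.75}])

```text
t: 1.1
ee_pos: [0.4202, -0.3052, 0.1589]
tcp_rot: [-0.001, 0.866, 0.501, -0.001]
force: [-0.9, -0.3, 0.2]
width: 0.75
finger_force: 0.0
```

```bash
python3 -c "
from h import *
go((.42,-.306,.073))
p,d=arm.grab_frame('scene'); np.savez('scene1.npz',p=p,d=d); cv2.imwrite('pics/s1.png',cv2.resize(p[100:300,180:440,::-1],None,fx=3,fy=3))"
```

```text
t 1.1 tcp [ 0.4202 -0.3052  0.1589] z [-0.003  0.002 -1.   ] yawy -29.93 F [-0.93 -0.32  0.18] w 0.75 0.0
(0.42, -0.306, 0.073) -> [-0.02   0.011  2.148]
```

View pics/s1.png

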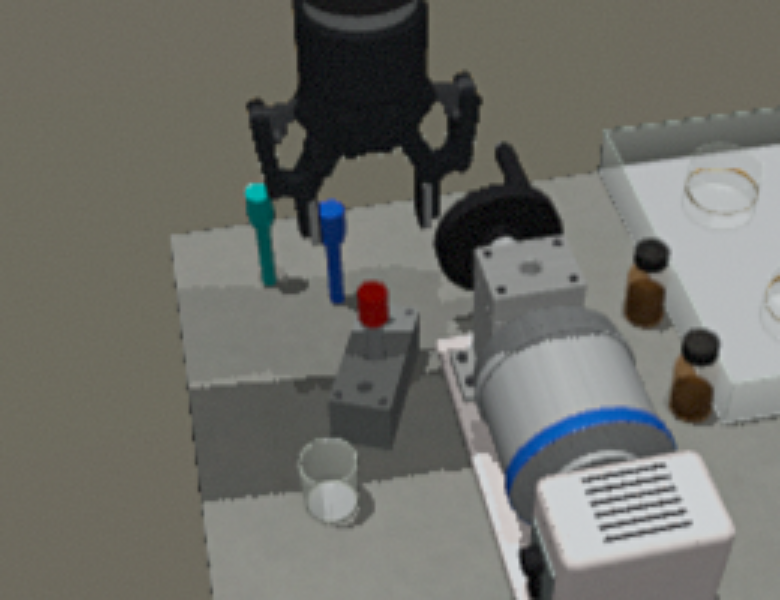

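The gripper hangs over the red knob at crop (372,303) with the look-alikes clear behind it. I'll descend and grip.

Emit:
carry_out(series=[{"tz": 0.6,"fingers": 0.75},{"tz": 1.2,"fingers": 0.75},{"tz": 1.8,"fingers": 0.7},{"tz": 2.15,"fingers": 0.6},{"tz": 2.15,"fingers": 0.5},{"tz": 2.15,"fingers": 0.1},{"tz": 2.15,"fingers": 0.1},{"tz": 2.15,"fingers": 0.1},{"tz": 2.15,"fingers": 0.1},{"tz": 2.15,"fingers": 0.1},{"tz": 2.15,"fingers": 0.1}])

```text
validation failed for argument at $.se...
```

```bash
python3 -c "
from h import *
go((.42,-.306,.073))"
```

```text
t 1.15 tcp [ 0.4199 -0.306   0.1598] z [-0.002  0.001 -1.   ] yawy -30.02 F [-0.93  0.19  0.05] w 0.75 0.0
(0.42, -0.306, 0.073) -> [2.00e-03 5.00e-03 2.17e+00]
```

Emit:
carry_out(series=[{"tx": 0,"ty": 0,"tz": 0.6,"roll": 0,"fingers": 0.75},{"tx": 0,"ty": 0,"tz": 1.2,"roll": 0,"fingers": 0.75},{"tx": 0,"ty": 0,"tz": 1.8,"roll": 0,"fingers": 0.7},{"tx": 0,"ty": 0,"tz": 2.15,"roll": 0,"fingers": 0.6},{"tx": 0,"ty": 0,"tz": 2.15,"roll": 0,"fingers": 0.5},{"tx": 0,"ty": 0,"tz": 2.15,"roll": 0,"fingers": 0.1},{"tx": 0,"ty": 0,"tz": 2.15,"roll": 0,"fingers": 0.1},{"tx": 0,"ty": 0,"tz": 2.15,"roll": 0,"fingers": 0.1},{"tx": 0,"ty": 0,"tz": 2.15,"roll": 0,"fingers": 0.1},{"tx": 0,"ty": 0,"tz": 2.15,"roll": 0,"fingers": 0.1},{"tx": 0,"ty": 0,"tz": 2.15,"roll": 0,"fingers": 0.1}])

```text
t: 2.07
ee_pos: [0.4211, -0.3072, 0.076]
tcp_rot: [0.001, 0.866, 0.499, 0.0]
force: [-0.7, 0.0, 5.9]
width: 0.237
finger_force: 59.0
```

```bash
python3 -c "
from h import *
go((.42,-.306,.073))"
```

```text
t 2.07 tcp [ 0.4211 -0.3072  0.076 ] z [ 0.002 -0.002 -1.   ] yawy -30.08 F [-0.67  0.05  5.86] w 0.237 59.0
(0.42, -0.306, 0.073) -> [ 0.013 -0.038  0.074]
```

Emit:
carry_out(series=[{"tx": 0,"ty": 0,"tz": -0.4,"roll": 0,"fingers": 0.1},{"tx": 0,"ty": 0,"tz": -1.1,"roll": 0,"fingers": 0.1},{"tx": 0,"ty": 0,"tz": -1.9,"roll": 0,"fingers": 0.1},{"tx": 0,"ty": 0,"tz": -2.7,"roll": 0,"fingers": 0.1},{"tx": 0,"ty": 0.3,"tz": -3.4,"roll": 0,"fingers": 0.1},{"tx": -0.1,"ty": 0.9,"tz": -3.5,"roll": 0,"fingers": 0.1},{"tx": -0.2,"ty": 1.5,"tz": -3.5,"roll": 0,"fingers": 0.1},{"tx": -0.3,"ty": 2.1,"tz": -3.5,"roll": 0,"fingers": 0.1},{"tx": -0.32,"ty": 2.5,"tz": -3.5,"roll": 0,"fingers": 0.1},{"tx": -0.32,"ty": 2.67,"tz": -3.5,"roll": 0,"fingers": 0.1},{"tx": -0.32,"ty": 2.67,"tz": -3.5,"roll": 0,"fingers": 0.1},{"tx": -0.32,"ty": 2.67,"tz": -3.5,"roll": 0,"fingers": 0.1}])

```text
t: 3.07
ee_pos: [0.5059, -0.3707, 0.2141]
tcp_rot: [-0.001, 0.866, 0.5, -0.0]
force: [0.6, -0.3, -1.1]
width: 0.24
finger_force: 59.2
```

```bash
cat > m3.py <<'E'
from h import *
import sys
go()
p,d=arm.grab_frame('scene'); np.savez('scene2.npz',p=p,d=d); cv2.imwrite('pics/s2.png',cv2.resize(p[90:240,270:430,::-1],None,fx=5,fy=4,interpolation=2) if 0 else cv2.resize(p[90:240,270:430,::-1],None,fx=4,fy=4,interpolation=2))
a=np.array(p,int)
C=cloud('scene',d)
s,tp,r=st()
ex,ey=r[:,1],r[:,0]
# shank points: near TCP axis, below the fingers, above block
L=C-tp; lx=L@ex; ly=L@ey
m=(abs(lx)<.02)&(abs(ly)<.02)&(C[...,2]>.13)&(C[...,2]<.24)
for z0 in np.arange(.13,.215,.01):
    k=m&(abs(C[...,2]-z0-.005)<.005)
    if k.sum(): print(z0.round(3),k.sum(),"lx",lx[k].mean().round(4),lx[k].min().round(4),lx[k].max().round(4),"ly",ly[k].mean().round(4),"rgb",a[k].mean(0).round())
k=m&(C[...,2]>.13);print("lowest z",C[k][:,2].min().round(4))
E
python3 m3.py
```

```text
t 3.07 tcp [ 0.5059 -0.3707  0.2141] z [-0.001  0.001 -1.   ] yawy -30.06 F [ 0.63 -0.3  -1.07] w 0.24 59.2
0.15 17 lx -0.002 -0.0063 0.003 ly -0.0001 rgb [64. 66. 66.]
0.16 26 lx -0.0019 -0.0068 0.0048 ly 0.0003 rgb [65. 66. 67.]
0.17 24 lx -0.0018 -0.0062 0.0037 ly -0.0003 rgb [68. 70. 70.]
0.18 26 lx -0.002 -0.0065 0.0051 ly -0.0001 rgb [68. 70. 70.]
0.19 25 lx -0.0014 -0.006 0.0047 ly 0.0 rgb [69. 71. 71.]
0.2 23 lx -0.0017 -0.0068 0.0039 ly -0.0007 rgb [69. 70. 70.]
0.21 29 lx 0.0 -0.017 0.0172 ly -0.0051 rgb [61. 61. 59.]
lowest z 0.1523
```

View pics/s2.png

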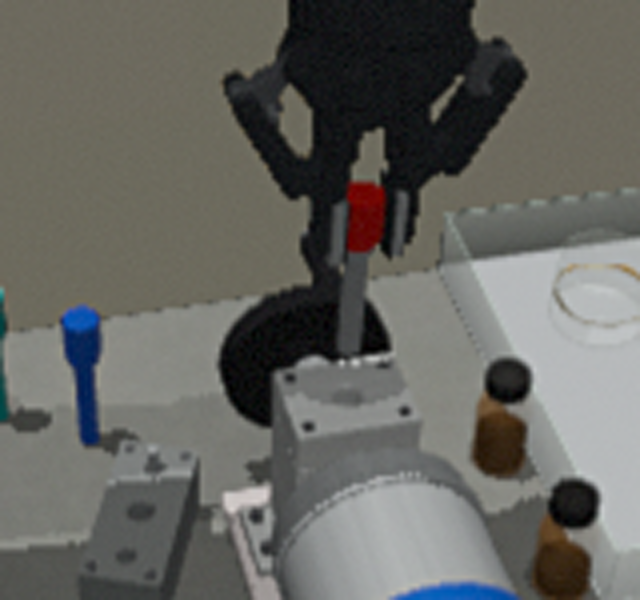

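Gripped upright: the tip is at crop (350,350) and the bore mouth ellipse is centred at crop (346,394). The pin may sit a few mm off along the shaft, so I'll check that by projection.

```bash
cat > m4.py <<'E'
from h import *
s,tp,r=st();ex,ey=r[:,1].copy(),r[:,0].copy()
z=np.load('scene2.npz');p,d=z['p'],z['d'];C=cloud('scene',d)
L=C-tp;m=(abs(L@ex)<.02)&(abs(L@ey)<.02)&(C[...,2]>.128)&(C[...,2]<.2)
ys,xs=np.nonzero(m)
print("obs rows",ys.min(),ys.max(),"bottom row cols",[(y,xs[ys==y].min(),xs[ys==y].max()) for y in range(ys.max()-5,ys.max()+1)])
t=np.linspace(0,2*np.pi,60)
for ox,oy in((0,0),(0,.002),(0,.004),(-.001,.004)):
  c=tp+ox*ex+oy*ey
  def ring(rad,zz): return np.array([proj('scene',[c[0]+rad*np.cos(a),c[1]+rad*np.sin(a),zz]) for a in t])
  b=np.r_[ring(.0035,.148),ring(.006,.1505)];e=ring(.006,.158)
  print((ox,oy),"pred bottom row",b[:,1].max().round(2),"cols at z.158",e[:,0].min().round(2),e[:,0].max().round(2),'row',e[:,1].mean().round(2))
# bore ellipse from upscaled grey around predicted
g=cv2.cvtColor(p,cv2.COLOR_RGB2GRAY)
print(g[182:196,348:366])
for q in((.505,-.3705,.122),(.506,-.3705,.122),(.505,-.3725,.122)): print(q,np.round(proj('scene',q),2))
print(g[168:184,350:366])
E
python3 m4.py
python3 -c "
from h import *
p,d=arm.grab_frame('top');np.savez('top2.npz',p=p,d=d);cv2.imwrite('pics/t2.png',cv2.resize(p[130:240,290:400,::-1],None,fx=5,fy=5,interpolation=2))"
```

```text
obs rows 159 178 bottom row cols [(173, np.int64(354), np.int64(360)), (174, np.int64(354), np.int64(359)), (175, np.int64(354), np.int64(359)), (176, np.int64(354), np.int64(359)), (177, np.int64(354), np.int64(359)), (178, np.int64(356), np.int64(358))]
(0, 0) pred bottom row 180.41 cols at z.158 354.59 360.71 row 175.43
(0, 0.002) pred bottom row 179.75 cols at z.158 354.31 360.41 row 174.77
(0, 0.004) pred bottom row 179.09 cols at z.158 354.02 360.12 row 174.11
(-0.001, 0.004) pred bottom row 179.16 cols at z.158 353.54 359.63 row 174.19
[[115 110 109 113 110 111 111 113 110 109 114 112 110 111 112 112 103 101]
 [110 109 112 110 111 112 111 112 113 112 112 111 112 114 114 114 115 115]
 [111 113 113 113 110 113 112 114 111 113 112 113 114 113 114 114 116 114]
 [115 112 112 113 113 114 115 116 119 118 114 114 113 114 114 111 112 113]
 [114 114 115 115 115 115 118 121 127 121 114 114 113 112 113 113 113 114]
 [113 113 114 114 114 113 109 104 107 104 102 104 108 114 115 115 116 116]
 [112 111 112 112 109 102  96  97  95  92  93  91 103 114 116 114 112 114]
 [113 113 113 114 110  97 
[... 992 characters left out ...]
  71  42  11  19  11   1  12]
 [ 16   6   9  19  51  72  73  71  73  70  35  11  14  18  14   8]
 [ 19  11  14  22  53  71  72  73  73  70  30   8  13   7  11  13]
 [ 16  12  17  16  52  72  72  74  75  69  24   4   9  10   7   0]
 [  9  19  13  22  45  71  72  72  72  66  16   5   3   1  12  27]
 [ 24   6  13  16  24  46  58  64  52  43  29  47  62  66  86 104]
 [101  51  14  12  27  61  40  71 112 110 107 150 182 184 179 148]
 [141 129  79  61 106 176 110 121 186 177 122 132 149 148 128  93]
 [125 125 109 104 116 147 113 117 148 147 112 109 113 107  74  51]
 [109 113 110 111 111 113 110 109 114 112 110 111 112 112 103 101]
 [112 110 111 112 111 112 113 112 112 111 112 114 114 114 115 115]]
```

View pics/t2.png

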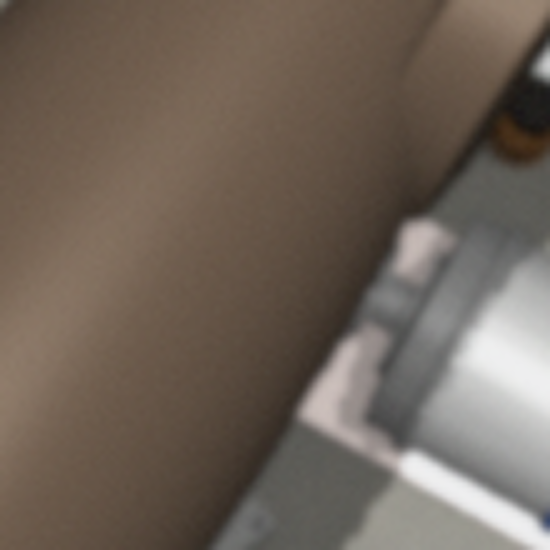

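The pin's lower end reads about 4 mm too far along +y (tip row 178.3 against 180.4 predicted). I'll shift back 4 mm, lower to just above the mouth and look again.

Emit:
carry_out(series=[{"tx": -0.1,"ty": 0,"tz": 0.2,"roll": 0,"fingers": 0.1},{"tx": -0.1,"ty": 0,"tz": 0.5,"roll": 0,"fingers": 0.1},{"tx": -0.1,"ty": 0,"tz": 0.5,"roll": 0,"fingers": 0.1},{"tx": -0.1,"ty": 0,"tz": 0.5,"roll": 0,"fingers": 0.1}])

```text
t: 3.5
ee_pos: [0.5033, -0.3741, 0.1939]
tcp_rot: [-0.001, 0.866, 0.499, -0.0]
force: [-0.7, 0.4, -0.4]
width: 0.239
finger_force: 59.1
```

```bash
python3 -c "
from h import *
go()
p,d=arm.grab_frame('scene');np.savez('scene3.npz',p=p,d=d);cv2.imwrite('pics/s3.png',cv2.resize(p[150:210,325:395,::-1],None,fx=8,fy=8,interpolation=2))"
```

```text
t 3.5 tcp [ 0.5033 -0.3741  0.1939] z [-0.001  0.001 -1.   ] yawy -30.09 F [-0.66  0.37 -0.4 ] w 0.239 59.1
```

View pics/s3.png

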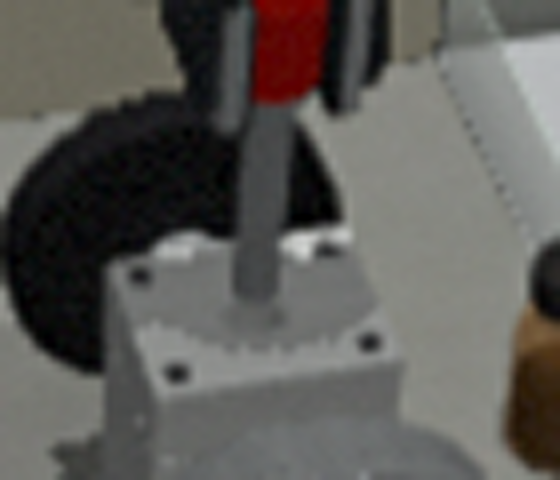

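The pin tip is at crop (254,300) and the screw-hole diagonals cross at (254,308), so it's aligned over the bore. I'll lower it slowly.

Emit:
carry_out(series=[{"tx": 0,"ty": 0,"tz": 0.1,"roll": 0,"fingers": 0.1},{"tx": 0,"ty": 0,"tz": 0.2,"roll": 0,"fingers": 0.1},{"tx": 0,"ty": 0,"tz": 0.3,"roll": 0,"fingers": 0.1},{"tx": 0,"ty": 0,"tz": 0.35,"roll": 0,"fingers": 0.1},{"tx": 0,"ty": 0,"tz": 0.35,"roll": 0,"fingers": 0.1}])

```text
t: 3.97
ee_pos: [0.5041, -0.3744, 0.1797]
tcp_rot: [-0.0, 0.866, 0.499, -0.0]
force: [0.6, -0.9, -0.1]
width: 0.241
finger_force: 59.1
```

Emit:
carry_out(series=[{"tx": 0,"ty": 0,"tz": 0.1,"roll": 0,"fingers": 0.1},{"tx": 0,"ty": 0,"tz": 0.2,"roll": 0,"fingers": 0.1},{"tx": 0,"ty": 0,"tz": 0.28,"roll": 0,"fingers": 0.1},{"tx": 0,"ty": 0,"tz": 0.28,"roll": 0,"fingers": 0.1},{"tx": 0,"ty": 0,"tz": 0.28,"roll": 0,"fingers": 0.1}])

```text
t: 4.38
ee_pos: [0.5042, -0.3745, 0.1689]
tcp_rot: [-0.0, 0.866, 0.499, -0.0]
force: [-0.2, -0.5, -0.2]
width: 0.234
finger_force: 59.1
```

Emit:
carry_out(series=[{"tx": 0,"ty": 0,"tz": 0.08,"roll": 0,"fingers": 0.1},{"tx": 0,"ty": 0,"tz": 0.08,"roll": 0,"fingers": 0.1},{"tx": 0,"ty": 0,"tz": 0.08,"roll": 0,"fingers": 0.3},{"tx": 0,"ty": 0,"tz": 0.08,"roll": 0,"fingers": 0.6},{"tx": 0,"ty": 0,"tz": 0.08,"roll": 0,"fingers": 0.6},{"tx": 0,"ty": 0,"tz": 0.08,"roll": 0,"fingers": 0.6},{"tx": 0,"ty": 0,"tz": 0.08,"roll": 0,"fingers": 0.6},{"tx": 0,"ty": 0,"tz": -0.5,"roll": 0,"fingers": 0.6},{"tx": 0,"ty": 0,"tz": -1.2,"roll": 0,"fingers": 0.6},{"tx": 0,"ty": 0,"tz": -1.8,"roll": 0,"fingers": 0.6},{"tx": 0,"ty": 0,"tz": -1.8,"roll": 0,"fingers": 0.6}])

```text
t: 5.3
ee_pos: [0.5056, -0.3755, 0.2469]
tcp_rot: [0.004, 0.866, 0.499, 0.002]
force: [-0.4, 0.5, 1.3]
width: 0.598
finger_force: 0.0
```

```bash
cat > m5.py <<'E'
from h import *
import sys
go()
p,d=arm.grab_frame('scene');C=cloud('scene',d);P=p.astype(int)
r=(P[...,0]>100)&(P[...,1]<60)&(P[...,2]<60)&(C[...,2]>.1)&(C[...,2]<.25)&(abs(C[...,0]-.505)<.04)&(abs(C[...,1]+.37)<.04)
q=C[r];print("red",len(q),q.mean(0).round(4) if len(q) else '',"zmax",np.sort(q[:,2])[-5:].round(4) if len(q) else '')
B=np.array([.505,-.3705,.08]);ey=np.array([.5,.866,0]);ex=np.array([.866,-.5,0])
L=np.stack([(C-B)@ex,(C-B)@ey,C[...,2]-.08],-1)
m=(P.max(-1)<60)&(L[...,1]>.095)&(L[...,1]<.136)&(np.hypot(L[...,0],L[...,2])<.055)&(np.hypot(L[...,0],L[...,2])>.028)
q=L[m];print("handle",len(q),np.median(q,0).round(4),"x",q[:,0].min().round(3),q[:,0].max().round(3))
if len(sys.argv)>1: cv2.imwrite(f"pics/{sys.argv[1]}.png",cv2.resize(p[90:240,270:430,::-1],None,fx=4,fy=4,interpolation=2))
E
python3 m5.py s4
```

```text
t 5.3 tcp [ 0.5056 -0.3755  0.2469] z [ 0.006 -0.005 -1.   ] yawy -30.08 F [-0.41  0.47  1.27] w 0.598 0.0
red 51 [ 0.5073 -0.374   0.197 ] zmax [0.1983 0.1984 0.1984 0.1992 0.1992]
handle 76 [0.0163 0.1149 0.0411] x 0.011 0.025
```

View pics/s4.png

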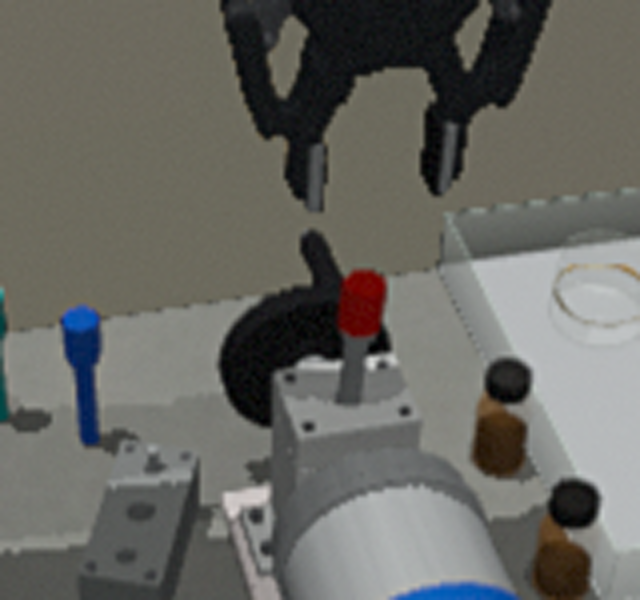

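The pin stands in the bore with its knob top at z≈0.197; the handle is at crop (318,255), about 28° past the top. Next is the handle.

```bash
python3 -c "
from h import *
go((.5796,-.2773,.2),(.5796,-.2773,.097))"
```

```text
t 5.35 tcp [ 0.5053 -0.3754  0.2444] z [ 0.004 -0.003 -1.   ] yawy -30.08 F [ 1.1   0.11 -0.86] w 0.602 0.0
(0.5796, -0.2773, 0.2) -> [3.052 0.372 1.111]
(0.5796, -0.2773, 0.097) -> [3.054 0.358 3.686]
```

Emit:
carry_out(series=[{"tx": 0.7,"ty": 0.1,"tz": 0,"roll": 0,"fingers": 0.6},{"tx": 1.5,"ty": 0.2,"tz": 0,"roll": 0,"fingers": 0.6},{"tx": 2.3,"ty": 0.3,"tz": 0.2,"roll": 0,"fingers": 0.6},{"tx": 2.9,"ty": 0.38,"tz": 0.8,"roll": 0,"fingers": 0.6},{"tx": 3.05,"ty": 0.38,"tz": 1.5,"roll": 0,"fingers": 0.6},{"tx": 3.05,"ty": 0.38,"tz": 2.2,"roll": 0,"fingers": 0.6},{"tx": 3.05,"ty": 0.38,"tz": 2.9,"roll": 0,"fingers": 0.6},{"tx": 3.05,"ty": 0.38,"tz": 3.5,"roll": 0,"fingers": 0.6},{"tx": 3.05,"ty": 0.38,"tz": 3.65,"roll": 0,"fingers": 0.6},{"tx": 3.05,"ty": 0.38,"tz": 3.65,"roll": 0,"fingers": 0.6}])

```text
t: 6.18
ee_pos: [0.5768, -0.2757, 0.0922]
tcp_rot: [-0.002, 0.866, 0.499, -0.002]
force: [-0.1, 0.3, 0.2]
width: 0.603
finger_force: 0.0
```

```bash
python3 m5.py s5
```

```text
t 6.18 tcp [ 0.5768 -0.2757  0.0922] z [-0.005  0.002 -1.   ] yawy -30.08 F [-0.08  0.3   0.22] w 0.603 0.0
red 114 [ 0.5039 -0.3734  0.1916] zmax [0.1985 0.1986 0.1986 0.199  0.1991]
handle 137 [0.0138 0.1131 0.04  ] x -0.026 0.042
```

View pics/s5.png

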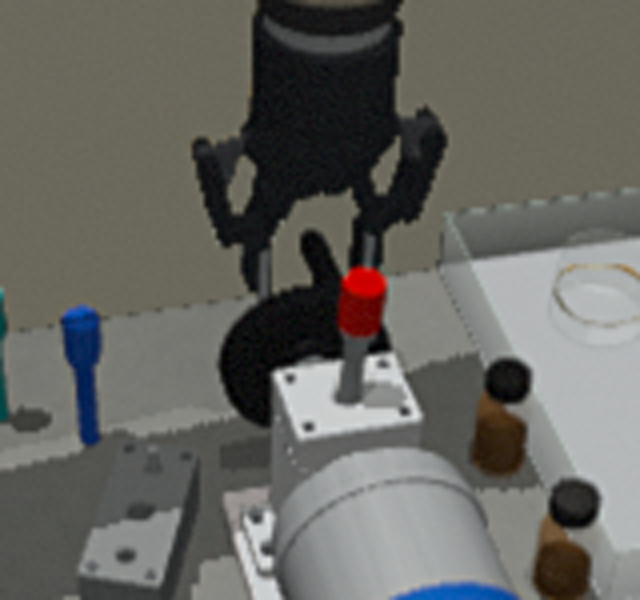

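Emit:
carry_out(series=[{"tx": 0,"ty": 0.06,"tz": 0,"roll": 0,"fingers": 0.5},{"tx": 0,"ty": 0.06,"tz": 0,"roll": 0,"fingers": 0.3},{"tx": 0,"ty": 0.06,"tz": 0,"roll": 0,"fingers": 0.1},{"tx": 0,"ty": 0.06,"tz": 0,"roll": 0,"fingers": 0.05},{"tx": 0,"ty": 0.06,"tz": 0,"roll": 0,"fingers": 0.05},{"tx": 0,"ty": 0.06,"tz": 0,"roll": 0,"fingers": 0.05},{"tx": 0,"ty": 0.06,"tz": 0,"roll": 0,"fingers": 0.05}])

```text
t: 6.82
ee_pos: [0.5817, -0.2784, 0.0969]
tcp_rot: [0.001, 0.866, 0.499, 0.001]
force: [1.4, -1.1, 6.1]
width: 0.164
finger_force: 58.5
```

```bash
cat >> h.py <<'E'
B0=np.array([.505,-.3705,.08]);EY=np.array([.5,.866,0]);EX=np.array([.866,-.5,0])
def loc():
    s,p,r=st();q=p-B0;print("t",round(s["t"],2),"local x,y,z(grasp)",round(q@EX,4),round(q@EY,4),round(q[2]+.019,4),"F loc",(s["force"]@np.c_[EX,EY,[0,0,1]]).round(2),"T",s["torque"].round(2),"w",round(s["width"],3),round(s["finger_force"],1))
E
python3 -c "
from h import *
loc()"
```

```text
t 6.82 local x,y,z(grasp) 0.0204 0.1181 0.0359 F loc [ 1.72 -0.26  6.1 ] T [-0.17 -0.2  -0.02] w 0.164 58.5
```

Emit:
carry_out(series=[{"tx": 0,"ty": -0.04,"tz": -0.02,"roll": 0,"fingers": 0.05},{"tx": 0,"ty": -0.09,"tz": -0.04,"roll": 0,"fingers": 0.05},{"tx": 0,"ty": -0.13,"tz": -0.06,"roll": 0,"fingers": 0.05},{"tx": 0,"ty": -0.17,"tz": -0.07,"roll": 0,"fingers": 0.05},{"tx": 0,"ty": -0.22,"tz": -0.087,"roll": 0,"fingers": 0.05},{"tx": 0,"ty": -0.27,"tz": -0.1,"roll": 0,"fingers": 0.05},{"tx": 0,"ty": -0.32,"tz": -0.11,"roll": 0,"fingers": 0.05},{"tx": 0,"ty": -0.36,"tz": -0.113,"roll": 0,"fingers": 0.05},{"tx": 0,"ty": -0.36,"tz": -0.113,"roll": 0,"fingers": 0.05},{"tx": 0,"ty": -0.36,"tz": -0.113,"roll": 0,"fingers": 0.05}])

```text
t: 7.65
ee_pos: [0.5692, -0.2711, 0.1019]
tcp_rot: [0.002, 0.866, 0.499, 0.001]
force: [1.3, -0.6, 8.8]
width: 0.162
finger_force: 59.1
```

```bash
python3 -c "
from h import *
loc()"; python3 m5.py
```

```text
t 7.65 local x,y,z(grasp) 0.0059 0.1182 0.0409 F loc [1.41 0.13 8.75] T [-0.22 -0.29 -0.01] w 0.162 59.1
t 7.65 tcp [ 0.5692 -0.2711  0.1019] z [ 0.003 -0.002 -1.   ] yawy -30.08 F [ 1.28 -0.59  8.75] w 0.162 59.1
red 77 [ 0.498  -0.367   0.1846] zmax [0.1871 0.1874 0.1875 0.1876 0.1882]
handle 124 [0.0042 0.1112 0.0459] x -0.016 0.026
```

```bash
cat > m6.py <<'E'
from h import *
loc()
p,d=arm.grab_frame('scene');np.savez('last.npz',p=p,d=d);C=cloud('scene',d);P=p.astype(int)
v,u=np.mgrid[:400,:640]
r=(P[...,0]>80)&(P[...,1]<60)&(P[...,2]<60)&(u>335)&(u<385)&(v>140)&(v<200)
ys,xs=np.nonzero(r);print("red px",r.sum(),"cols",xs.min(),xs.max(),"rows",ys.min(),ys.max(),"cen",xs.mean().round(2),ys.mean().round(2))
L=np.stack([(C-B0)@EX,(C-B0)@EY,C[...,2]],-1)
for z0 in np.arange(.124,.2,.006):
    k=(abs(L[...,0])<.03)&(abs(L[...,1])<.03)&(abs(C[...,2]-z0-.003)<.003)
    if z0<.127: k&=P.mean(-1)<90
    if k.any(): q=L[k];print(z0.round(3),k.sum(),"x",q[:,0].mean().round(4),q[:,0].min().round(4),q[:,0].max().round(4),"y",q[:,1].mean().round(4),P[k].mean(0).round())
# predicted px of knob centre at rest / dropped, upright at bore
for dz in(0,.009,.042): print("pred knob mid drop",dz,np.round(proj('scene',B0+[0,0,.102-dz]),1),"top",np.round(proj('scene',B0+[0,0,.116-dz]),1))
E
python3 m6.py
python3 - <<'E'
import cv2,numpy as np
for n in("s4","s5"):
    p=cv2.imread(f"pics/{n}.png")[...,::-1].astype(int);r=(p[...,0]>80)&(p[...,1]<60)&(p[...,2]<60)
    ys,xs=np.nonzero(r);print(n,"cols",xs.min()/4+270,xs.max()/4+270,"rows",ys.min()/4+90,ys.max()/4+90,xs.mean()/4+270,ys.mean()/4+90)
E
```

```text
t 7.7 local x,y,z(grasp) 0.0059 0.1182 0.0409 F loc [ 2.16  0.28 10.23] T [-0.13 -0.28  0.  ] w 0.161 59.1
red px 169 cols 349 360 rows 162 178 cen 355.01 169.71
0.124 13 x -0.0032 -0.0266 0.0252 y -0.0068 [66. 68. 69.]
0.13 12 x -0.0042 -0.0079 0.0017 y -0.0028 [75. 77. 77.]
0.136 18 x -0.003 -0.008 0.0018 y -0.0034 [75. 77. 77.]
0.142 11 x -0.0031 -0.0079 0.0014 y -0.0028 [75. 77. 78.]
0.148 6 x -0.0058 -0.0084 -0.0017 y -0.0037 [64. 68. 68.]
0.154 13 x -0.0052 -0.0128 0.0049 y -0.0052 [76. 52. 53.]
0.16 28 x -0.0069 -0.0149 0.0033 y -0.0056 [91. 10.  9.]
0.166 24 x -0.0073 -0.0156 0.003 y -0.0063 [95.  7.  5.]
0.172 26 x -0.0069 -0.0162 0.0027 y -0.0059 [96.  5.  4.]
0.178 29 x -0.0081 -0.0158 0.002 y -0.0054 [116.   9.   5.]
0.184 63 x -0.006 -0.0167 0.0049 y 0.001 [198.  10.   6.]
pred knob mid drop 0 [358.2 166.3] top [358.6 160.6]
pred knob mid drop 0.009 [357.9 169.8] top [358.3 164.3]
pred knob mid drop 0.042 [356.8 182.3] top [357.3 177.1]
s4 cols 355.25 413.0 rows 157.5 226.25 361.6739961759082 167.01567877629063
s5 cols 354.75 414.25 rows 156.25 226.75 361.32349878514407 166.39612981603608
```

The pin has dropped about 10 mm and leans slightly, so it's in the cross-hole. I'll continue in small steps watching the x force.

Emit:
carry_out(series=[{"tx": 0,"ty": -0.03,"tz": -0.02,"roll": 0,"fingers": 0.05},{"tx": 0,"ty": -0.06,"tz": -0.025,"roll": 0,"fingers": 0.05},{"tx": 0,"ty": -0.09,"tz": -0.03,"roll": 0,"fingers": 0.05},{"tx": 0,"ty": -0.1,"tz": -0.03,"roll": 0,"fingers": 0.05},{"tx": 0,"ty": -0.1,"tz": -0.03,"roll": 0,"fingers": 0.05}])

```text
t: 8.17
ee_pos: [0.5651, -0.2687, 0.1022]
tcp_rot: [0.001, 0.866, 0.499, 0.001]
force: [1.7, -1.0, 7.6]
width: 0.162
finger_force: 58.9
```

```bash
python3 m6.py | head -14
```

```text
t 8.17 local x,y,z(grasp) 0.0012 0.1182 0.0412 F loc [ 1.97 -0.01  7.56] T [-0.17 -0.22 -0.  ] w 0.162 58.9
red px 162 cols 351 362 rows 162 179 cen 356.25 170.14
0.124 13 x 0.0005 -0.0256 0.0253 y -0.0026 [68. 70. 71.]
0.13 12 x -0.0032 -0.0069 0.0015 y -0.0028 [77. 79. 78.]
0.136 12 x -0.0019 -0.0063 0.0039 y -0.0039 [76. 78. 78.]
0.142 12 x -0.0018 -0.0065 0.0036 y -0.0035 [87. 89. 89.]
0.148 9 x -0.004 -0.0095 0.0005 y -0.0047 [67. 69. 68.]
0.154 14 x -0.0036 -0.0116 0.0072 y -0.0059 [78. 47. 47.]
0.16 26 x -0.0056 -0.0129 0.0079 y -0.0062 [91.  8.  6.]
0.166 26 x -0.0037 -0.0133 0.0074 y -0.0072 [91.  7.  3.]
0.172 31 x -0.0054 -0.0134 0.0069 y -0.0069 [94.  6.  4.]
0.178 28 x -0.0057 -0.0137 0.0069 y -0.0058 [118.   7.   4.]
0.184 64 x -0.0032 -0.0135 0.0072 y -0.0004 [195.  13.   9.]
pred knob mid drop 0 [358.2 166.3] top [358.6 160.6]
```

Emit:
carry_out(series=[{"tx": 0,"ty": -0.03,"tz": 0,"roll": 0,"fingers": 0.05},{"tx": 0,"ty": -0.06,"tz": 0.0,"roll": 0,"fingers": 0.05},{"tx": 0,"ty": -0.09,"tz": 0.005,"roll": 0,"fingers": 0.05},{"tx": 0,"ty": -0.12,"tz": 0.01,"roll": 0,"fingers": 0.05},{"tx": 0,"ty": -0.12,"tz": 0.01,"roll": 0,"fingers": 0.05}])

```text
t: 8.63
ee_pos: [0.5607, -0.2662, 0.1019]
tcp_rot: [0.001, 0.866, 0.499, 0.0]
force: [1.0, -0.1, 7.6]
width: 0.163
finger_force: 59.0
```

```bash
python3 m6.py | head -14
```

```text
t 8.63 local x,y,z(grasp) -0.0039 0.1182 0.0409 F loc [0.96 0.42 7.63] T [-0.01 -0.13 -0.  ] w 0.163 59.0
red px 161 cols 353 363 rows 162 178 cen 357.54 170.15
0.124 15 x -0.0026 -0.0265 0.0248 y -0.0068 [67. 70. 70.]
0.13 13 x -0.002 -0.0067 0.004 y -0.0038 [70. 72. 73.]
0.136 12 x -0.0015 -0.0062 0.0039 y -0.0041 [75. 77. 78.]
0.142 13 x -0.0026 -0.0068 0.0033 y -0.0035 [80. 83. 83.]
0.148 8 x -0.0019 -0.0054 0.0027 y -0.0038 [68. 72. 72.]
0.154 15 x -0.0039 -0.0098 0.005 y -0.0061 [82. 51. 50.]
0.16 24 x -0.0028 -0.0108 0.0106 y -0.0062 [90.  9.  7.]
0.166 29 x -0.0028 -0.0107 0.0096 y -0.0074 [96.  6.  4.]
0.172 26 x -0.0025 -0.0103 0.0089 y -0.0074 [97.  6.  3.]
0.178 27 x -0.0026 -0.0109 0.0076 y -0.0073 [112.   7.   4.]
0.184 65 x -0.0004 -0.0105 0.0096 y -0.0004 [198.  16.  12.]
pred knob mid drop 0 [358.2 166.3] top [358.6 160.6]
```

Emit:
carry_out(series=[{"tx": 0,"ty": -0.03,"tz": 0,"roll": 0,"fingers": 0.05},{"tx": 0,"ty": -0.06,"tz": 0.005,"roll": 0,"fingers": 0.05},{"tx": 0,"ty": -0.09,"tz": 0.01,"roll": 0,"fingers": 0.05},{"tx": 0,"ty": -0.12,"tz": 0.02,"roll": 0,"fingers": 0.05},{"tx": 0,"ty": -0.12,"tz": 0.02,"roll": 0,"fingers": 0.05}])

```text
t: 9.1
ee_pos: [0.5572, -0.2641, 0.1011]
tcp_rot: [0.001, 0.866, 0.499, 0.001]
force: [2.0, -1.2, 6.9]
width: 0.161
finger_force: 58.9
```

```bash
python3 m6.py | head -14
```

```text
t 9.1 local x,y,z(grasp) -0.008 0.1182 0.0401 F loc [ 2.33 -0.07  6.86] T [-0.29 -0.45  0.04] w 0.161 58.9
red px 163 cols 354 365 rows 162 178 cen 358.95 169.75
0.124 18 x 0.0004 -0.0267 0.0254 y -0.0055 [73. 74. 75.]
0.13 14 x -0.0018 -0.0053 0.0037 y -0.0027 [80. 82. 82.]
0.136 8 x -0.0001 -0.0044 0.0055 y -0.0034 [79. 81. 81.]
0.142 17 x -0.0005 -0.0045 0.0054 y -0.0031 [73. 75. 76.]
0.148 6 x 0.0007 -0.0042 0.0045 y -0.0038 [69. 72. 72.]
0.154 18 x -0.0004 -0.0071 0.0125 y -0.0058 [87. 62. 61.]
0.16 20 x 0.0002 -0.0079 0.0114 y -0.0073 [96.  7.  6.]
0.166 26 x -0.0002 -0.0079 0.0113 y -0.0071 [100.   6.   3.]
0.172 28 x 0.0006 -0.0073 0.0131 y -0.0068 [101.  10.   8.]
0.178 36 x 0.0008 -0.0078 0.0124 y -0.0053 [117.  13.  10.]
0.184 61 x 0.0033 -0.0064 0.0139 y 0.0001 [196.  19.  16.]
pred knob mid drop 0 [358.2 166.3] top [358.6 160.6]
```

Emit:
carry_out(series=[{"tx": 0,"ty": -0.03,"tz": 0.01,"roll": 0,"fingers": 0.05},{"tx": 0,"ty": -0.06,"tz": 0.02,"roll": 0,"fingers": 0.05},{"tx": 0,"ty": -0.08,"tz": 0.025,"roll": 0,"fingers": 0.05},{"tx": 0,"ty": -0.08,"tz": 0.025,"roll": 0,"fingers": 0.05}])

```text
t: 9.48
ee_pos: [0.5561, -0.2635, 0.1009]
tcp_rot: [0.003, 0.866, 0.499, 0.002]
force: [7.1, -3.3, 6.5]
width: 0.162
finger_force: 58.9
```

```bash
python3 m6.py | sed -n '1,2p;9,13p'
```

```text
t 9.48 local x,y,z(grasp) -0.0092 0.1182 0.0399 F loc [7.83 0.67 6.45] T [-0.87 -1.32  0.05] w 0.162 58.9
red px 164 cols 354 365 rows 162 178 cen 358.95 169.66
0.16 25 x 0.0001 -0.0079 0.0114 y -0.0071 [97.  8.  6.]
0.166 26 x 0.0 -0.0076 0.0115 y -0.0065 [100.   6.   4.]
0.172 26 x 0.0004 -0.0074 0.0137 y -0.0059 [100.  10.   6.]
0.178 30 x 0.0007 -0.0071 0.0125 y -0.0068 [113.  10.   7.]
0.184 66 x 0.0033 -0.0071 0.0138 y 0.0003 [193.  20.  17.]
```

The wheel is blocked at grasp x ≈ −8.5 mm. I'll reverse to find the other stop.

Emit:
carry_out(series=[{"tx": 0,"ty": 0.05,"tz": -0.01,"roll": 0,"fingers": 0.05},{"tx": 0,"ty": 0.1,"tz": -0.02,"roll": 0,"fingers": 0.05},{"tx": 0,"ty": 0.15,"tz": -0.03,"roll": 0,"fingers": 0.05},{"tx": 0,"ty": 0.2,"tz": -0.035,"roll": 0,"fingers": 0.05},{"tx": 0,"ty": 0.25,"tz": -0.04,"roll": 0,"fingers": 0.05},{"tx": 0,"ty": 0.3,"tz": -0.045,"roll": 0,"fingers": 0.05},{"tx": 0,"ty": 0.35,"tz": -0.045,"roll": 0,"fingers": 0.05},{"tx": 0,"ty": 0.4,"tz": -0.04,"roll": 0,"fingers": 0.05},{"tx": 0,"ty": 0.4,"tz": -0.04,"roll": 0,"fingers": 0.05},{"tx": 0,"ty": 0.4,"tz": -0.04,"roll": 0,"fingers": 0.05}])

```text
t: 10.37
ee_pos: [0.5678, -0.2703, 0.102]
tcp_rot: [0.001, 0.866, 0.499, 0.001]
force: [0.3, -0.6, 9.6]
width: 0.162
finger_force: 59.4
```

```bash
python3 m6.py | sed -n '1,13p'
```

```text
t 10.37 local x,y,z(grasp) 0.0043 0.1182 0.041 F loc [ 0.54 -0.34  9.62] T [ 0.03  0.04 -0.05] w 0.162 59.4
red px 162 cols 354 365 rows 162 178 cen 359.29 170.22
0.124 16 x -0.0017 -0.0267 0.0251 y -0.0059 [72. 74. 74.]
0.13 14 x 0.0003 -0.0043 0.0059 y -0.0042 [74. 75. 75.]
0.136 13 x 0.0 -0.0041 0.006 y -0.0036 [80. 82. 82.]
0.142 15 x 0.0003 -0.0035 0.0071 y -0.0039 [76. 78. 79.]
0.148 8 x 0.0014 -0.0062 0.0105 y -0.0045 [68. 68. 68.]
0.154 14 x -0.0001 -0.0062 0.0071 y -0.0066 [89. 58. 58.]
0.16 23 x 0.0005 -0.0074 0.0112 y -0.008 [96.  7.  5.]
0.166 30 x -0.0001 -0.0076 0.0133 y -0.0072 [97.  6.  5.]
0.172 23 x 0.0006 -0.0075 0.0121 y -0.0077 [98.  9.  5.]
0.178 32 x 0.001 -0.0067 0.0117 y -0.0068 [115.  12.   9.]
0.184 62 x 0.0036 -0.0058 0.0131 y -0.0016 [199.  16.  13.]
```

Emit:
carry_out(series=[{"tx": 0,"ty": 0.03,"tz": -0.01,"roll": 0,"fingers": 0.05},{"tx": 0,"ty": 0.06,"tz": -0.01,"roll": 0,"fingers": 0.05},{"tx": 0,"ty": 0.09,"tz": -0.005,"roll": 0,"fingers": 0.05},{"tx": 0,"ty": 0.12,"tz": 0,"roll": 0,"fingers": 0.05},{"tx": 0,"ty": 0.12,"tz": 0,"roll": 0,"fingers": 0.05}])

```text
t: 10.83
ee_pos: [0.5714, -0.2724, 0.1014]
tcp_rot: [0.0, 0.866, 0.499, 0.0]
force: [-0.1, 0.2, 8.3]
width: 0.166
finger_force: 59.3
```

```bash
python3 m6.py | sed -n '1,2p;5,5p;11p'
```

```text
t 10.83 local x,y,z(grasp) 0.0084 0.1182 0.0404 F loc [-0.22  0.14  8.29] T [ 0.07  0.19 -0.01] w 0.166 59.3
red px 166 cols 351 362 rows 162 178 cen 356.81 170.17
0.136 12 x -0.0016 -0.0063 0.0035 y -0.0033 [75. 77. 77.]
0.172 24 x -0.0035 -0.0123 0.0061 y -0.008 [95.  6.  4.]
```

Emit:
carry_out(series=[{"tx": 0,"ty": 0.03,"tz": 0.005,"roll": 0,"fingers": 0.05},{"tx": 0,"ty": 0.06,"tz": 0.01,"roll": 0,"fingers": 0.05},{"tx": 0,"ty": 0.09,"tz": 0.02,"roll": 0,"fingers": 0.05},{"tx": 0,"ty": 0.09,"tz": 0.02,"roll": 0,"fingers": 0.05},{"tx": 0,"ty": 0.09,"tz": 0.02,"roll": 0,"fingers": 0.05}])

```text
t: 11.3
ee_pos: [0.5732, -0.2734, 0.1009]
tcp_rot: [-0.001, 0.866, 0.499, -0.0]
force: [-5.8, 3.2, 12.7]
width: 0.162
finger_force: 59.8
```

```bash
python3 m6.py | sed -n '1,2p;5,5p;11p'
```

```text
t 11.3 local x,y,z(grasp) 0.0105 0.1181 0.0399 F loc [-6.64 -0.17 12.65] T [ 0.67  1.22 -0.04] w 0.162 59.8
red px 167 cols 351 362 rows 162 179 cen 356.58 170.19
0.136 15 x -0.0025 -0.0065 0.0041 y -0.0033 [75. 78. 78.]
0.172 27 x -0.0037 -0.0128 0.0062 y -0.0087 [96.  7.  4.]
```

Stops are at −9.2 and +10.5 mm (0.52 rad in all, as expected), so the middle is at +0.6 mm.

Emit:
carry_out(series=[{"tx": 0,"ty": -0.05,"tz": -0.02,"roll": 0,"fingers": 0.05},{"tx": 0,"ty": -0.1,"tz": -0.03,"roll": 0,"fingers": 0.05},{"tx": 0,"ty": -0.15,"tz": -0.035,"roll": 0,"fingers": 0.05},{"tx": 0,"ty": -0.2,"tz": -0.04,"roll": 0,"fingers": 0.05},{"tx": 0,"ty": -0.25,"tz": -0.045,"roll": 0,"fingers": 0.05},{"tx": 0,"ty": -0.3,"tz": -0.05,"roll": 0,"fingers": 0.05},{"tx": 0,"ty": -0.3,"tz": -0.05,"roll": 0,"fingers": 0.05},{"tx": 0,"ty": -0.3,"tz": -0.05,"roll": 0,"fingers": 0.05}])

```text
t: 12.02
ee_pos: [0.5643, -0.2683, 0.1022]
tcp_rot: [0.0, 0.866, 0.499, 0.0]
force: [0.3, -0.3, 7.4]
width: 0.164
finger_force: 59.2
```

```bash
python3 m6.py | sed -n '1,2p;5,5p;11p'
```

```text
t 12.02 local x,y,z(grasp) 0.0002 0.1182 0.0412 F loc [ 0.45 -0.09  7.39] T [-0.06 -0.1  -0.01] w 0.164 59.2
red px 163 cols 353 364 rows 163 179 cen 358.07 170.93
0.136 10 x -0.0022 -0.005 0.0027 y -0.0052 [68. 69. 70.]
0.172 24 x -0.0024 -0.0105 0.0093 y -0.0105 [91.  7.  5.]
```

Emit:
carry_out(series=[{"tx": 0,"ty": 0,"tz": 0,"roll": 0,"fingers": 0.3},{"tx": 0,"ty": 0,"tz": 0,"roll": 0,"fingers": 0.5},{"tx": 0,"ty": 0,"tz": 0,"roll": 0,"fingers": 0.5},{"tx": 0,"ty": 0,"tz": 0,"roll": 0,"fingers": 0.5},{"tx": 0,"ty": 0,"tz": -0.4,"roll": 0,"fingers": 0.5},{"tx": 0,"ty": 0,"tz": -1.1,"roll": 0,"fingers": 0.5},{"tx": 0,"ty": 0,"tz": -1.9,"roll": 0,"fingers": 0.5},{"tx": 0,"ty": 0,"tz": -2.7,"roll": 0,"fingers": 0},{"tx": 0,"ty": 0,"tz": -3.2,"roll": 0,"fingers": 0},{"tx": 0,"ty": 0,"tz": -3.2,"roll": 0,"fingers": 0},{"tx": 0,"ty": 0,"tz": -3.2,"roll": 0,"fingers": 0}])

```text
t: 12.98
ee_pos: [0.5649, -0.2686, 0.2305]
tcp_rot: [0.001, 0.866, 0.499, 0.001]
force: [0.9, 0.2, -0.9]
width: 0.0
finger_force: 0.0
```

```bash
python3 m6.py | sed -n '1,2p;5,5p;11p';python3 m5.py; python3 -c "
from h import *
go((.5052,-.3712,.21))"
```

```text
t 12.98 local x,y,z(grasp) 0.001 0.1182 0.1695 F loc [ 0.73  0.63 -0.88] T [ 0.01 -0.01  0.03] w 0.0 0.0
red px 159 cols 353 364 rows 162 179 cen 358.39 170.39
0.136 13 x -0.0005 -0.0048 0.0054 y -0.0053 [77. 78. 79.]
0.172 26 x -0.0013 -0.0099 0.01 y -0.0109 [92.  6.  3.]
t 13.03 tcp [ 0.5643 -0.2683  0.229 ] z [-0.001  0.    -1.   ] yawy -30.08 F [ 0.59 -0.31 -0.86] w -0.001 0.0
red 75 [ 0.5012 -0.3749  0.186 ] zmax [0.1887 0.1888 0.1889 0.1889 0.189 ]
handle 80 [-0.0037  0.1136  0.0464] x -0.009 0.006
t 13.08 tcp [ 0.564  -0.2682  0.2281] z [-0.002  0.001 -1.   ] yawy -30.08 F [ 0.03 -0.05 -0.26] w 0.002 0.0
(0.5052, -0.3712, 0.21) -> [-2.965  0.02   0.453]
```

Emit:
carry_out(series=[{"tx": -0.7,"ty": 0,"tz": 0,"roll": 0,"fingers": 0},{"tx": -1.5,"ty": 0,"tz": 0,"roll": 0,"fingers": 0},{"tx": -2.2,"ty": 0,"tz": 0,"roll": 0,"fingers": 0},{"tx": -2.8,"ty": 0,"tz": 0.1,"roll": 0,"fingers": 0},{"tx": -2.96,"ty": 0,"tz": 0.4,"roll": 0,"fingers": 0},{"tx": -2.96,"ty": 0,"tz": 0.7,"roll": 0,"fingers": 0},{"tx": -2.96,"ty": 0,"tz": 0.85,"roll": 0,"fingers": 0},{"tx": -2.96,"ty": 0,"tz": 0.9,"roll": 0,"fingers": 0},{"tx": -2.96,"ty": 0,"tz": 0.9,"roll": 0,"fingers": 0}])

```text
t: 13.83
ee_pos: [0.5046, -0.3701, 0.1921]
tcp_rot: [-0.001, 0.866, 0.5, -0.001]
force: [0.3, 0.5, 1.1]
width: 0.005
finger_force: 0.0
```

```bash
python3 m5.py s6; python3 m6.py | sed -n '1,2p'
```

```text
t 13.83 tcp [ 0.5046 -0.3701  0.1921] z [-0.002  0.002 -1.   ] yawy -30.05 F [0.33 0.53 1.12] w 0.005 0.0
red 44 [ 0.5015 -0.3767  0.1867] zmax [0.188  0.1881 0.1884 0.1885 0.1886]
handle 78 [-0.0035  0.1132  0.0467] x -0.009 0.006
t 13.88 local x,y,z(grasp) -0.0001 0.0002 0.132 F loc [-0.31  1.34  0.23] T [ 0.06 -0.02  0.03] w -0.002 0.0
red px 152 cols 354 364 rows 164 179 cen 358.64 170.97
```

View pics/s6.png

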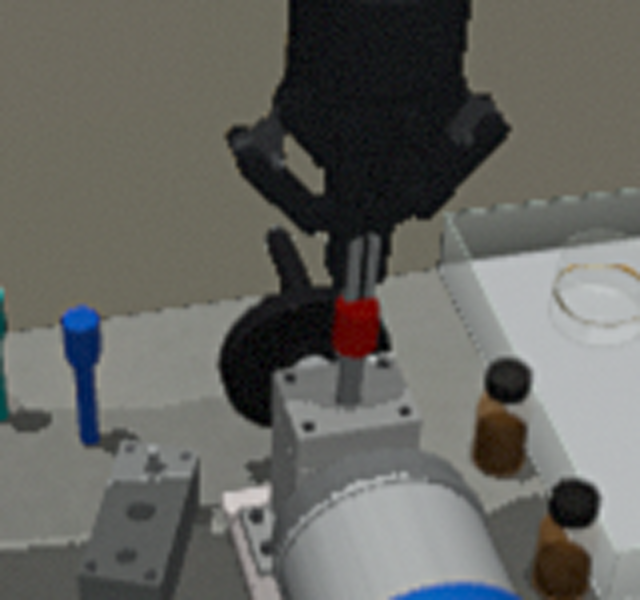

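The shut fingertips sit centred just above the knob at crop (357,300). Pressing in small steps.

Emit:
carry_out(series=[{"tx": 0,"ty": 0,"tz": 0.08,"roll": 0,"fingers": 0},{"tx": 0,"ty": 0,"tz": 0.14,"roll": 0,"fingers": 0},{"tx": 0,"ty": 0,"tz": 0.2,"roll": 0,"fingers": 0},{"tx": 0,"ty": 0,"tz": 0.25,"roll": 0,"fingers": 0},{"tx": 0,"ty": 0,"tz": 0.25,"roll": 0,"fingers": 0}])

```text
t: 14.35
ee_pos: [0.505, -0.3707, 0.1833]
tcp_rot: [-0.0, 0.866, 0.499, -0.0]
force: [1.0, -0.5, 0.1]
width: 0.0
finger_force: 0.0
```

Emit:
carry_out(series=[{"tx": 0,"ty": 0,"tz": 0.05,"roll": 0,"fingers": 0},{"tx": 0,"ty": 0,"tz": 0.1,"roll": 0,"fingers": 0},{"tx": 0,"ty": 0,"tz": 0.15,"roll": 0,"fingers": 0},{"tx": 0,"ty": 0,"tz": 0.2,"roll": 0,"fingers": 0},{"tx": 0,"ty": 0,"tz": 0.2,"roll": 0,"fingers": 0}])

```text
t: 14.77
ee_pos: [0.5049, -0.3708, 0.1751]
tcp_rot: [-0.0, 0.866, 0.499, -0.0]
force: [1.0, -0.1, -0.0]
width: -0.0
finger_force: 0.0
```

```bash
python3 m5.py; python3 m6.py | sed -n '1,13p'
```

```text
t 14.77 tcp [ 0.5049 -0.3708  0.1751] z [-0.  0. -1.] yawy -30.08 F [ 0.99 -0.06 -0.02] w -0.0 0.0
red 7 [ 0.4975 -0.3744  0.1751] zmax [0.1749 0.1749 0.1751 0.1758 0.1761]
handle 59 [-0.005   0.108   0.0458] x -0.009 0.005
t 14.82 local x,y,z(grasp) 0.0001 -0.0003 0.1142 F loc [ 0.5  -0.05 -0.14] T [0.02 0.01 0.02] w 0.001 0.0
red px 110 cols 353 363 rows 169 182 cen 357.46 176.09
0.124 22 x -0.0078 -0.0277 0.0254 y -0.0001 [65. 67. 67.]
0.13 13 x -0.0015 -0.0061 0.0042 y -0.0035 [69. 71. 71.]
0.136 11 x -0.0015 -0.0059 0.0032 y -0.0039 [70. 74. 74.]
0.142 8 x -0.0026 -0.0086 0.0067 y -0.0062 [76. 67. 67.]
0.148 20 x -0.0017 -0.0104 0.0085 y -0.0068 [86. 26. 24.]
0.154 27 x -0.0035 -0.0114 0.0079 y -0.0065 [87.  6.  4.]
0.16 22 x -0.0024 -0.0099 0.01 y -0.0075 [90.  6.  4.]
0.166 29 x -0.0018 -0.0102 0.0094 y -0.0072 [90.  6.  5.]
0.172 26 x -0.0031 -0.0103 0.0084 y -0.0064 [94. 19. 17.]
0.178 18 x -0.0005 -0.0072 0.0118 y -0.0094 [64. 62. 62.]
0.184 32 x -0.0023 -0.0141 0.0126 y -0.0086 [47. 48. 49.]
```

Emit:
carry_out(series=[{"tx": 0,"ty": 0,"tz": 0.1,"roll": 0,"fingers": 0},{"tx": 0,"ty": 0,"tz": 0.2,"roll": 0,"fingers": 0},{"tx": 0,"ty": 0,"tz": 0.3,"roll": 0,"fingers": 0},{"tx": 0,"ty": 0,"tz": 0.4,"roll": 0,"fingers": 0},{"tx": 0,"ty": 0,"tz": 0.48,"roll": 0,"fingers": 0},{"tx": 0,"ty": 0,"tz": 0.48,"roll": 0,"fingers": 0}])

```text
t: 15.37
ee_pos: [0.5048, -0.3707, 0.1554]
tcp_rot: [-0.001, 0.866, 0.499, -0.0]
force: [-0.5, -0.0, 0.4]
width: 0.003
finger_force: 0.0
```

```bash
python3 m5.py; python3 m6.py | sed -n '1,9p'
```

```text
t 15.37 tcp [ 0.5048 -0.3707  0.1554] z [-0.001  0.001 -1.   ] yawy -30.08 F [-0.52 -0.03  0.38] w 0.003 0.0
red 6 [ 0.5002 -0.3743  0.1549] zmax [0.1546 0.1549 0.1551 0.1557 0.156 ]
handle 2 [-0.0077  0.1001  0.037 ] x -0.008 -0.007
t 15.42 local x,y,z(grasp) -0.0001 -0.0002 0.0947 F loc [ 0.67 -0.35  0.25] T [0.   0.03 0.05] w 0.0 0.0
red px 107 cols 352 362 rows 177 189 cen 357.21 183.37
0.124 27 x -0.0075 -0.0279 0.0251 y 0.0049 [70. 63. 62.]
0.13 22 x -0.0022 -0.0101 0.01 y -0.0072 [90. 16. 14.]
0.136 25 x -0.0019 -0.0101 0.0091 y -0.0069 [91. 14. 12.]
0.142 22 x -0.0023 -0.0105 0.0087 y -0.0065 [90. 13. 12.]
0.148 28 x -0.0028 -0.0112 0.0082 y -0.0069 [90. 10.  8.]
0.154 21 x -0.0029 -0.0097 0.0077 y -0.0066 [93. 28. 26.]
0.16 19 x -0.0014 -0.011 0.0092 y -0.0092 [56. 56. 56.]
```

Nearly home; a gentle final press, then retreat upward.

Emit:
carry_out(series=[{"tx": 0,"ty": 0,"tz": 0.03,"roll": 0,"fingers": 0},{"tx": 0,"ty": 0,"tz": 0.06,"roll": 0,"fingers": 0},{"tx": 0,"ty": 0,"tz": 0.1,"roll": 0,"fingers": 0},{"tx": 0,"ty": 0,"tz": 0.1,"roll": 0,"fingers": 0}])

```text
t: 15.8
ee_pos: [0.5056, -0.3712, 0.154]
tcp_rot: [0.001, 0.866, 0.499, 0.001]
force: [-0.8, 0.1, 7.9]
width: 0.002
finger_force: 3.5
```

Emit:
carry_out(series=[{"tx": 0,"ty": 0,"tz": -0.3,"roll": 0,"fingers": 0},{"tx": 0,"ty": 0,"tz": -1,"roll": 0,"fingers": 0},{"tx": 0,"ty": 0,"tz": -1.8,"roll": 0,"fingers": 0},{"tx": 0,"ty": 0,"tz": -2.2,"roll": 0,"fingers": 0},{"tx": 0,"ty": 0,"tz": -2.2,"roll": 0,"fingers": 0},{"tx": 0,"ty": 0,"tz": -2.2,"roll": 0,"fingers": 0}])

```text
t: 16.3
ee_pos: [0.5056, -0.3712, 0.2413]
tcp_rot: [0.001, 0.866, 0.499, 0.0]
force: [-0.3, 0.4, -0.3]
width: -0.003
finger_force: 0.0
```

```bash
python3 m5.py; python3 m6.py | sed -n '1,9p'
```

```text
t 16.3 tcp [ 0.5056 -0.3712  0.2413] z [ 0.002 -0.001 -1.   ] yawy -30.08 F [-0.27  0.4  -0.33] w -0.003 0.0
red 61 [ 0.504  -0.3719  0.1551] zmax [0.1567 0.1568 0.1568 0.1569 0.1573]
handle 79 [-0.003   0.1129  0.0462] x -0.009 0.005
t 16.35 local x,y,z(grasp) 0.0003 -0.0003 0.1789 F loc [ 0.2   0.45 -0.21] T [0.05 0.04 0.01] w 0.001 0.0
red px 149 cols 352 362 rows 174 189 cen 357.08 181.58
0.124 26 x -0.0046 -0.0281 0.0254 y -0.0041 [70. 51. 51.]
0.13 21 x -0.0017 -0.0094 0.0096 y -0.0073 [93. 15. 14.]
0.136 25 x -0.0018 -0.0102 0.0094 y -0.0073 [93. 12. 10.]
0.142 28 x -0.0027 -0.0103 0.0084 y -0.0064 [92. 14. 12.]
0.148 26 x -0.002 -0.0104 0.008 y -0.0049 [95. 11. 10.]
0.154 54 x 0.0001 -0.0091 0.0093 y -0.0007 [109.   6.   3.]
pred knob mid drop 0 [358.2 166.3] top [358.6 160.6]
```

```bash
python3 -c "
from plant import arm
print(arm.close_job())"
```

```text
the job is handed in; nothing more can be done
None
```

The red pin is through the shaft's cross-hole and seated, with its knob top at about z = 0.154 m as it should be when home; the wheel was set to the middle of its play, the gripper is clear of everything, and the job is handed in (the hand-in returned no verdict).

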